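# Latch the rust tumbler and hold its run paddle at the slow step

## Task

The rust tumbler is loaded and its lid is down: fold the hasp strap all the way down so that it lies flat over its staple, and only then press the hold-to-run paddle half-way down, which is its slow step, and keep it there so that the barrel goes on turning slowly; never push the paddle through to the bottom, which is full speed. Your program finishes while you are still holding the paddle half-way down. Leave the tin on the deck and the wrench and wire brush in front of the machine where they lie.

Things in the scene. Friction and masses are not known exactly. Their poses are not given: they have to be found in the camera images.
- tumbler: the fixed steel rust tumbler. Origin at bench height under the middle of its front deck; x to its rear, y to its operator's left. Level deck 105 mm up, x -75 to 70, y +-200 mm. Behind it the shut lid: upright lip at x = 70 mm to 145 mm up, then a 45 degree window rising rearward to 260 mm. Hasp and control box stand on the deck 105 mm left and right of the middle; which is where varies
- hasp: fixed part of the hasp: a hinge leaf on the lid's lip and a staple on the deck. Origin on the deck below the hinge; x to the machine's rear, y along the hinge, z up. The staple, a loop of 6 mm bar in the x-z plane, stands at x = -37 to -63 mm and is 24 mm high; the strap's slot goes over it
- hasp_hinge (a point): point on the hinge axis of the hasp strap, in the middle of the strap's width, 6 mm above the deck; the axis runs along y of hasp
- strap (a joint): angle of the hasp strap, rad: 0 = down flat over the staple, lying towards the operator (-x of hasp); pi/2 = upright; larger = further back, to 2.0. Starts at 1.1 to 1.6. Stiff hinge (0.06 N m): it stays where left, about 1 N at its end swings it. Plain steel bar 34 mm wide, 4 thick, 105 long from the hinge axis (112 with a thin finger lip), slot 14 mm wide from 34 to 66 mm
- strap_end (a point): point in the middle of the strap's solid end beyond the slot, the place to push it: 95 mm from the hinge axis, on the face that is on top when the strap is down
- control: the hold-to-run control, a fixed grey box on the deck, 110 mm deep, 84 wide, 36 high, with a sprung metal paddle with rubber tread on top, hinged along the box's rear edge and reaching towards the operator. Origin on the deck; x to the machine's rear, y along its width, z up; the box reaches from x = -105 to +5 mm
- paddle_hinge (a point): point on the paddle's hinge axis, in the middle of its width, 42 mm above the deck; the axis runs along y of control
- paddle (a joint): how far the paddle is pressed, rad: 0 = released (front end up, sloping 0.30 above level), 0.15 = half-way, the slow step, 0.30 = bottom (level). 88 mm long from its hinge axis, 52 wide; the front edge travels 26 mm. Spring return: pressed at the tread point, about 4 N starts it, about 9 N hold it half-way, about 14 N reach the bottom; it springs back when let go
- paddle_pad (a point): point on top of the paddle's rubber tread, 70 mm from the hinge axis, in the middle of its width: the place to press; it moves down 21 mm in the full stroke
- tin: a small round metal tin with a brass lid, 47 mm wide, 27 mm high, standing on the deck between hasp and control; origin under its centre
- wrench: a flat steel wrench, 170 mm long, 8 mm thick, lying on the bench along the machine's front; origin under its middle, x along it
- wire_brush: a wire brush with a wooden back, 210 mm long, 24 mm wide, 34 mm high, lying on the bench in front of the machine; origin under its middle, x along it

How it is judged:
By the outcome, as a careful person would: the job done as asked, in the order asked, and still so for the second after the job is handed in, while the arm keeps its last pose, push and grip.
It also fails if it takes over 45 s, if anything falls off the work surface, if the arm or the gripper's body presses on something with over 40 N, if the wrist force passes 120 N, or if a joint passes its speed limit or range.

## Robot

A 6-joint arm with a two-finger parallel gripper is mounted at the origin on the work surface. World frame = base frame: x ahead of the robot, y to its left, z up, the work surface at z = 0. Lengths are in m, angles in rad, forces in N, time in s.
With the tool pointing down it reaches from about 0.35 to 0.775 m from the base axis. Payload 7.3 kg.
Tool frame: the origin (TCP) lies at the very end of the fingers, on their centre line; the grasp point (between the pads) lies 19 mm behind it; z points along the fingers, y is the direction in which the jaws open and shut (so a half turn about z gives the same grasp; the last joint's range is limited). The gripper opens to 92 mm and grips with 3 to 60 N. Pads are 19 mm wide; open, the fingers measure 130 mm over their backs; the gripper's body (75 mm by 190 mm) begins 47 mm behind the grasp point.
Start: joints at [0.979, 0.342, 1.524, -0, 1.275, -0.146], TCP at [0.226, 0.474, 0.227] pointing down, gripper open.
Joint ranges: [-2.53, 2.53], [-0.77, 2.02], [0.04, 2.7], [-1, 4.14], [0.28, 2.66], [-3.11, 3.11]. Speed limits (rad/s): [2.57, 2.57, 3.14, 3.14, 3.14, 3.14].

## Interface

Orientations are given as [roll, pitch, yaw] about the fixed x, y, z axes, in that order (R = Rz(yaw) Ry(pitch) Rx(roll)).
In Python, from cell import robot gives the robot as it stands.
- The arm moves only by the shell command python3 -m pendant 'ROWS' [OPENING] [FORCE]. ROWS is JSON, a list of rows, each a list of 2 entries, a list of its own where there are three numbers: the shift along the tool's x, y, z in mm, then the turn about the tool's z in degrees. In form: [[[x, y, z], turn], ...]. A call has 1 to 10 rows; each row is the pose to reach, as a shift and turn from the pose measured when the call began, along the tool's axes at that moment; what a row does not reach only later rows make up. A row lasts 1/12 s, in which the tool goes at most 41.7 mm and 7.16 degrees, less where a joint would pass 70% of its speed; a pose out of reach is approached as far as the arm can. A call with a gripper value outside its range is refused whole. OPENING is the opening, from 0 (shut) to 1 (fully open), set as the call begins (- or left out, the last holds). The fingers move at their own pace and stop on an object; FORCE is the grip in N (left out, the last holds). Time passes only in rows, so rows that repeat a pose let the fingers close. It gives the time, the measured TCP pose, the force and the opening at its end, in the units of the state.
- robot.observe(): the state, without advancing time (a new reading comes with each control period).
- robot.read_camera(name): name is "side" or "top"; returns the picture (384x512x3 uint8, red, green, blue); there is no depth.
- robot.calibration(name): a dict with "vfov" (degrees; the focal length in pixels is half the picture's height over the tangent of half this angle, whatever the lens; pixels are square), "cx", "cy" (the principal point, pixels), "k1" (the pictures are not rectified: a ray, as slopes to the right and down, at radius r is drawn at 1 + k1 r^2 times it, then the intrinsics apply), "rvec" (rotation vector, rad) and "tvec" (3), from world to camera coordinates, as OpenCV has them. Camera axes: x right, y down, z forward; pixel columns grow to the right and rows downward; lengths in m; the calibration is good to about 2 mm. A picture is of the moment at which its call begins. calibration takes no time and is no camera call.
- robot.hand_in(): hands the job in, once; it reports no verdict.
Trained networks look in the newest picture that a camera, given by its name, has taken for a name from the list of things; names that differ only in an ending like _2 or _b are one class to them, and where a whole thing is asked for, a point or a joint stands for the part that bears it (a point fixed in the world has none). Each returns a list of dicts, best first, with "p" (0 to 1); they miss things now and then, are a little off and sometimes report something else, mostly with a low value. They report only what shows in the picture. A call takes as long as a camera call.
- robot.find_in(camera, query): "xy" ([column, row] as shares, 0 to 1, of the picture: columns of its width, rows of its height, amid what is visible of it).
The state is a dict: "time": time; "qpos": joint angles; "qvel": joint speeds; "joint_efforts": joint torques, N m; "tool_pos": TCP position; "tool_rot": TCP orientation; "contact_force": force on the tool from outside, world axes, zero at the start; "torque": the same for the moment, N m; "opening": finger opening in m.
Only numpy, scipy, OpenCV 4.12 (cv2) and the standard library are available. Lean on these libraries where they do the work, as an engineer would, in place of code of your own. Each camera call takes 0.05 s, during which the arm holds its last target.

## Working session

There is one attempt and no reset: what is moved stays moved. The work goes in short steps, Python scripts to look and compute and a shell command to move; the robot and the scene stay as the last step left them, time stands still between calls to the robot, and variables do not carry over. Pictures are saved under pics/ and viewed, and the job is handed in when it is done.

```bash
ls; mkdir -p pics; cat > h.py <<'E'
import numpy as np, cv2
from cell import robot
def cam(n):
    c=robot.calibration(n); f=192/np.tan(np.radians(c["vfov"])/2)
    R=cv2.Rodrigues(np.array(c["rvec"],float))[0]; t=np.array(c["tvec"],float)
    return c,f,R,t
def proj(n,P):
    c,f,R,t=cam(n); P=np.atleast_2d(P); q=P@R.T+t; s=q[:,:2]/q[:,2:]; r2=(s**2).sum(1,keepdims=True)
    return s*(1+c["k1"]*r2)*f+[c["cx"],c["cy"]]
def ray(n,uv):
    c,f,R,t=cam(n); d=(np.array(uv,float)-[c["cx"],c["cy"]])/f; s=d.copy()
    for _ in range(30): s=d/(1+c["k1"]*(s@s))
    v=R.T@np.array([s[0],s[1],1]); return -R.T@t, v/np.linalg.norm(v)
def atz(n,uv,z):
    o,v=ray(n,uv); return o+v*(z-o[2])/v[2]
def tri(a,ua,b,ub):
    o1,v1=ray(a,ua);o2,v2=ray(b,ub)
    A=np.stack([v1,-v2],1); k=np.linalg.lstsq(A,o2-o1,rcond=None)[0]
    p,q=o1+k[0]*v1,o2+k[1]*v2; return (p+q)/2,np.linalg.norm(p-q)
E
python3 - <<'E'
from h import *
np.set_printoptions(precision=4,suppress=True)
for n in("side","top"):
    im=robot.read_camera(n); cv2.imwrite(f"pics/{n}0.png",im[:,:,::-1])
    c=cam(n); print(n,-c[2].T@c[3],c[1],c[0]["k1"])
    for q in ["hasp","hasp_hinge","strap","strap_end","control","paddle_hinge","paddle_pad","tin","wrench","wire_brush","tumbler"]:
        print(q,[(round(d["p"],2),np.round(np.array(d["xy"])*[512,384],1)) for d in robot.find_in(n,q)][:2])
print(robot.observe())
E
```

```text
pics
side [ 0.3317 -0.5188  0.5139] 403.89348273952464 0.001216101413336423
hasp [(0.97, array([187.9, 196.5]))]
hasp_hinge [(0.9, array([188.4, 195.6])), (0.28, array([324.1, 190.6]))]
strap [(0.59, array([188. , 187.8]))]
strap_end [(0.95, array([190.5, 185.8]))]
control [(0.69, array([322.1, 191.3]))]
paddle_hinge [(0.68, array([321.9, 192.1]))]
paddle_pad [(0.8, array([321.5, 175.9]))]
tin [(0.62, array([260.8, 212.7]))]
wrench [(0.74, array([290.3, 320.4])), (0.69, array([259.4, 215.3]))]
wire_brush [(0.56, array([364.2, 336.4])), (0.17, array([324.9, 190.9]))]
tumbler [(0.71, array([322.9, 178. ]))]
top [ 0.5002 -0.0611  0.7897] 351.60158385790777 -0.06249725497225844
hasp [(0.9, array([236. , 248.7]))]
hasp_hinge [(0.7, array([241.6, 251. ])), (0.17, array([271.8, 140. ]))]
strap [(0.87, array([236. , 253.9])), (0.43, array([238.7, 248.8]))]
strap_end [(0.82, array([230.2, 251.9]))]
control [(0.87, array([266.5, 144.2]))]
paddle_hinge [(0.57, array([272.2, 143.1]))]
paddle_pad [(0.58, array([270.9, 139.5]))]
tin [(0.73, array([239.9, 250.3])), (0.65, array([261.7, 193.7]))]
wrench [(0.61, array([238.5, 249.4])), (0.58, array([315.2, 209. ]))]
wire_brush []
tumbler [(0.56, array([174.5, 193.7]))]
{'time': 1.2, 'qpos': array([ 0.979 ,  0.342 ,  1.5241,  0.    ,  1.2754, -0.146 ]), 'qvel': array([-0.0001,  0.0009,  0.0014, -0.0002, -0.0003,  0.0002]), 'joint_efforts': array([  0.002 , -43.1129, -24.4482,   0.0719,   0.0483,   0.0001]), 'tool_pos': array([0.2264, 0.4737, 0.2268]), 'tool_rot': array([ 3.1415, -0.    ,  2.6958]), 'contact_force': array([-0.208 , -0.2913, -0.3791]), 'torque': array([-0.0064,  0.0245, -0.0119]), 'opening': 0.09184068025316786}
```

View pics/side0.png

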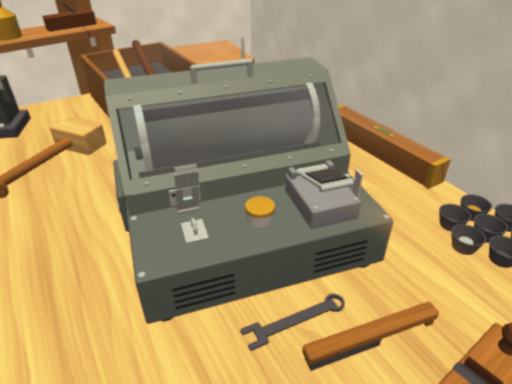

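View pics/top0.png

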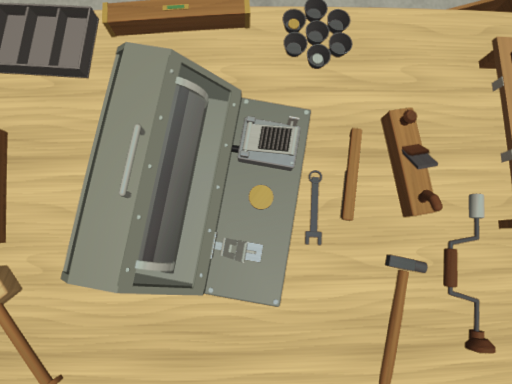

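```bash
python3 - <<'E'
from h import *
np.set_printoptions(precision=4,suppress=True)
for n,uvs in (("top",[(310,110),(279,304)]),("side",[(138,274),(389,221)])):
    for uv in uvs: print(n,uv,atz(n,uv,.105))
for k,a,b in (("hinge",(188.4,205),(214,245)),("tin",(260.5,205),(261,197)),("strap_end",(186,170),(230,250)),("pad",(321,176),(271,139)),("staple",(194,225),(253,252))):
    print(k,*tri("side",a,"top",b))
for n in("side","top"):
    im=robot.read_camera(n); x,y=((140,130) if n=="side" else (195,90))
    c=im[y:y+150,x:x+ (240 if n=="side" else 130)]
    c=im[y:y+130,x:x+240] if n=="side" else im[90:310,190:320]
    c=cv2.resize(c,None,fx=3.3 if n=="side" else 2.7,fy=3.3 if n=="side" else 2.7,interpolation=cv2.INTER_CUBIC); cv2.imwrite(f"pics/{n}1.png",c[:,:,::-1])
E
```

```text
top (310, 110) [ 0.759  -0.1995  0.105 ]
top (279, 304) [ 0.3764 -0.1241  0.105 ]
side (138, 274) [ 0.3785 -0.1133  0.105 ]
side (389, 221) [ 0.7513 -0.201   0.105 ]
hinge [ 0.4926 -0.0026  0.1034] 0.005226409739242266
tin [ 0.5794 -0.0938  0.1312] 0.0018920155251419993
strap_end [ 0.485  -0.0371  0.1941] 0.0049726536957911014
pad [ 0.6808 -0.1123  0.1624] 0.002756542777745437
staple [ 0.4762 -0.0764  0.1222] 0.0005718498448998042
```

View pics/side1.png

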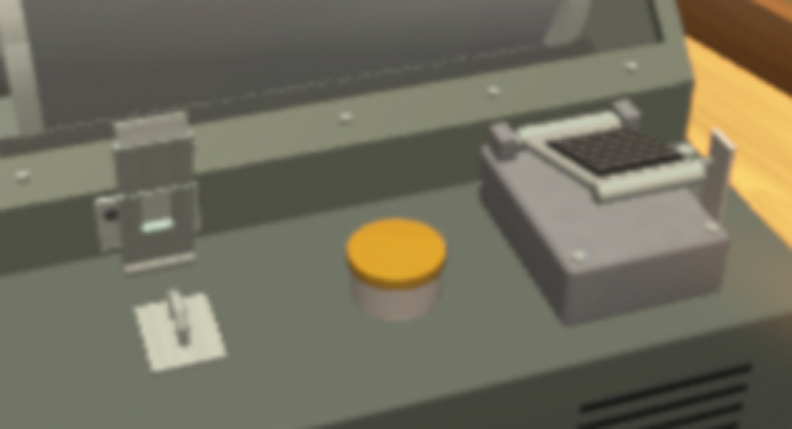

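View pics/top1.png

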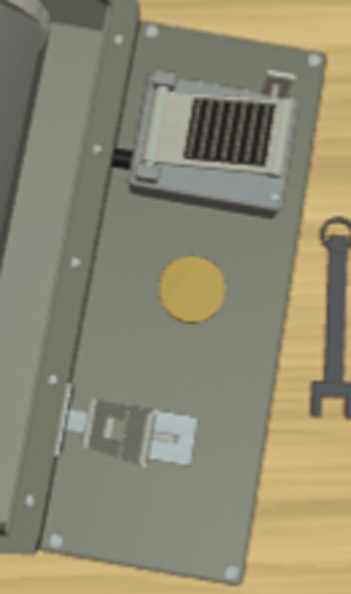

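```bash
python3 - <<'E'
from h import *
from scipy.optimize import least_squares
np.set_printoptions(precision=4,suppress=True)
S=lambda x,y:("side",(140+x/3.3,130+y/3.3)); T=lambda x,y:("top",(190+x/2.7,90+y/2.7))
for k,a,b in (("hinge",S(160,266),T(148,438)),("end",S(150,117),T(90,427)),("stapletop",S(177,293),T(157,437)),("staplefrontbase",S(184,345),T(176,440))):
    print(k,*tri(a[0],a[1],b[0],b[1]))
def tf(p,P):
    c,s=np.cos(p[2]),np.sin(p[2]); P=np.array(P,float)
    return np.array([p[0]+c*P[0]-s*P[1],p[1]+s*P[0]+c*P[1],.105+P[2]])
# hasp fit: x,y,yaw,angle
def st(a,r,w): return (-r*np.cos(a)-.002*np.sin(a)*0, w, .006+r*np.sin(a))
obs=[(S(125,268),'b',.017),(S(194,260),'b',-.017),(S(115,125),'e',.017),(S(185,113),'e',-.017),(T(92,402),'e',-.017),(T(88,452),'e',.017)]
ob2=[(S(184,345),(-.060,0,0)),(S(177,293),(-.042,0,.024)),(T(176,440),(-.062,0,.02))]
def res(p):
    r=[]
    for (n,uv),k,w in obs: r.append(proj(n,tf(p,st(p[3],.112 if k=='e' else 0,w)))[0]-uv)
    for (n,uv),P in ob2: r.append(proj(n,tf(p,P))[0]-uv)
    r.append([(p[2]-1.359)*30,0])
    return np.array(r).ravel()
s=least_squares(res,[.488,-.026,1.36,1.4]); print("hasp",s.x); print(s.fun.reshape(-1,2))
# control
o=[(S(570,322),(-.105,.042,0)),(S(718,292),(-.105,-.042,0)),(S(563,283),(-.105,.042,.036)),(S(725,240),(-.105,-.042,.036)),(T(280,214),(-.105,.042,.036)),(T(131,192),(.005,.042,.036)),(T(298,97),(-.105,-.042,.036))]
# paddle front corners released
l=.088
for t,w in ((S(600,195),.026),(S(700,170),-.026)): o.append((t,(-l*np.cos(.3),w,.042+l*np.sin(.3))))
def rc(p): return np.array([proj(n,tf(p,P))[0]-uv for (n,uv),P in o]+[[(p[2]-1.359)*30,0]]).ravel()
c=least_squares(rc,[.685,-.08,1.36],loss="soft_l1"); print("ctl",c.x); print(rc(c.x).reshape(-1,2))
pad=tf(c.x,(-.07*np.cos(.3),0,.042+.07*np.sin(.3))); print("pad",pad,"half",tf(c.x,(-.07*np.cos(.15),0,.042+.07*np.sin(.15))))
for n in("side","top"):
    im=robot.read_camera(n)[:,:,::-1].copy(); im=cv2.resize(im,None,fx=4,fy=4)
    L=[(s.x,[st(s.x[3],r,w) for r,w in ((0,.017),(.112,.017),(.112,-.017),(0,-.017))]),(s.x,[(-.037,0,0),(-.037,0,.024),(-.063,0,.024),(-.063,0,0)]),
     (c.x,[(-.105,.042,.036),(-.105,-.042,.036),(.005,-.042,.036),(.005,.042,.036)]),(c.x,[(-l*np.cos(.3),.026,.042+l*np.sin(.3)),(-l*np.cos(.3),-.026,.042+l*np.sin(.3)),(0,-.026,.042),(0,.026,.042)])]
    for p,Q in L:
        uv=np.array([proj(n,tf(p,P))[0] for P in Q])*4+1.5
        cv2.polylines(im,[uv.astype(int)],True,(0,0,255),1)
    im=im[520:1000,620:1480] if n=="side" else im[360:1120,820:1300]
    f=min(800/im.shape[1],600/im.shape[0]); cv2.imwrite(f"pics/{n}2.png",cv2.resize(im,None,fx=f,fy=f))
E
```

```text
hinge [ 0.4762 -0.0609  0.1388] 0.000560407263128245
end [ 0.4885 -0.0261  0.1947] 0.005277331927101277
stapletop [ 0.4782 -0.0678  0.1269] 0.0034052090430193847
staplefrontbase [ 0.4746 -0.0812  0.1076] 0.002342821045315164
hasp [ 0.4888 -0.021   1.365   1.3931]
[[ -0.0934  -0.9483]
 [  0.0345  -2.6219]
 [ -4.1226 -10.9057]
 [ -1.2411 -11.1387]
 [  9.8009  -0.2641]
 [  7.2318   2.3309]
 [  0.1854   0.3448]
 [ -1.4768  -3.5031]
 [  0.7164  -1.0713]
 [  0.1794   0.    ]]
ctl [ 0.6876 -0.0638  1.4072]
[[-2.3931  4.5119]
 [ 0.7392  1.0562]
 [ 1.5995 -2.1312]
 [ 2.0785 -1.3623]
 [ 2.4143 -0.1795]
 [-0.1435 -0.4293]
 [ 1.1181  0.7318]
 [-4.5474 -3.2897]
 [-3.8986 -2.7207]
 [ 1.4452  0.    ]]
pad [ 0.6768 -0.1297  0.1677] half [ 0.6764 -0.132   0.1575]
```

View pics/side2.png

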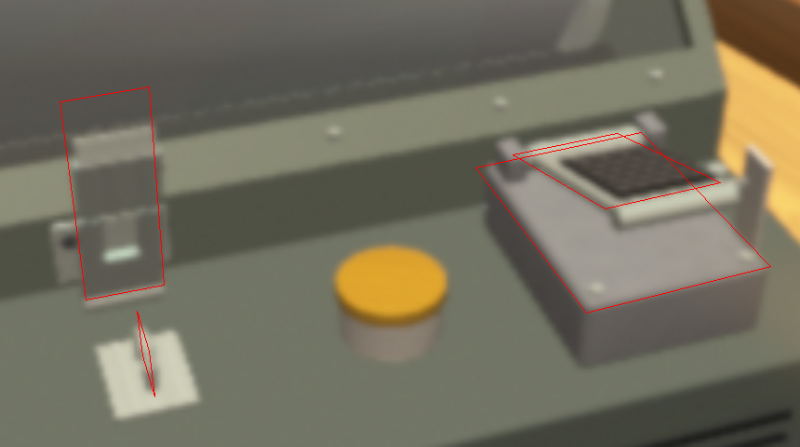

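View pics/top2.png

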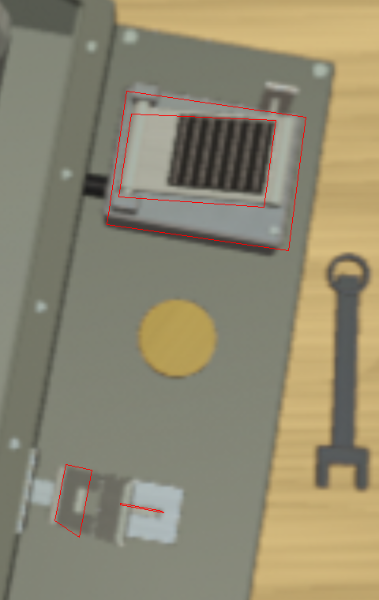

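```bash
cat > fit.py <<'E'
from h import *
from scipy.optimize import least_squares
np.set_printoptions(precision=4,suppress=True)
S=lambda x,y:("side",(140+x/3.3,130+y/3.3)); T=lambda x,y:("top",(190+x/2.7,90+y/2.7))
def tf(p,P):
    c,s=np.cos(p[2]),np.sin(p[2]); P=np.array(P,float)
    return np.array([p[0]+c*P[0]-s*P[1],p[1]+s*P[0]+c*P[1],.105+P[2]])
def st(a,r,w): return (-r*np.cos(a), w, .006+r*np.sin(a))
E
python3 - <<'E'
from fit import *
for k,a,b in (("end",S(150,117),T(148,437)),("hinge",S(160,266),T(90,427))): print(k,*tri(a[0],a[1],b[0],b[1]))
for off in range(2):
  obs=[(S(125,268),'b',.017),(S(194,260),'b',-.017),(S(115,125),'e',.017),(S(185,113),'e',-.017)]
  obs+=[(T(150,413),'e',-.017),(T(143,465),'e',.017),(T(92,402),'b',-.017),(T(88,452),'b',.017)] if off else [(T(150,413),'e',-.017),(T(143,465),'e',.017)]
  ob2=[(S(184,345),(-.060,0,0)),(S(177,293),(-.042,0,.024)),(T(176,440),(-.062,0,.02))]
  def res(p):
    r=[proj(n,tf(p,st(p[3],.112 if k=='e' else 0,w)))[0]-uv for (n,uv),k,w in obs]+[proj(n,tf(p,P))[0]-uv for (n,uv),P in ob2]+[[(p[2]-1.359)*30,0]]
    return np.array(r).ravel()
  s=least_squares(res,[.488,-.026,1.36,1.1],loss="soft_l1"); print("hasp",s.x); print(res(s.x).reshape(-1,2))
for n in("side","top"):
    im=robot.read_camera(n); im=im[160:250,160:250] if n=="side" else im[215:285,195:285]
    cv2.imwrite(f"pics/{n}3.png",cv2.resize(im,None,fx=6,fy=6,interpolation=cv2.INTER_CUBIC)[:,:,::-1])
E
```

```text
end [ 0.4799 -0.061   0.2167] 2.541759315940275e-05
hinge [ 0.4861 -0.0207  0.1067] 0.004726997998192234
hasp [ 0.4878 -0.023   1.3604  1.2181]
[[-0.2476 -0.1003]
 [-0.0423 -1.7394]
 [-1.9526 -0.0071]
 [ 1.486  -0.4427]
 [ 1.1693 -1.442 ]
 [-0.2609  0.2321]
 [-0.098   1.389 ]
 [-1.7173 -2.5298]
 [ 1.7696 -0.3994]
 [ 0.042   0.    ]]
hasp [ 0.4869 -0.0219  1.3804  1.2123]
[[-1.0291 -0.1672]
 [-0.9032 -2.051 ]
 [-2.2013  0.1947]
 [ 1.1423 -0.491 ]
 [ 0.7397 -1.2854]
 [-0.2765  0.4589]
 [ 1.7338 -1.1114]
 [ 0.0495 -1.9204]
 [-0.1869  0.9958]
 [-2.0398 -2.8519]
 [ 1.3019 -0.5323]
 [ 0.6409  0.    ]]
```

View pics/side3.png

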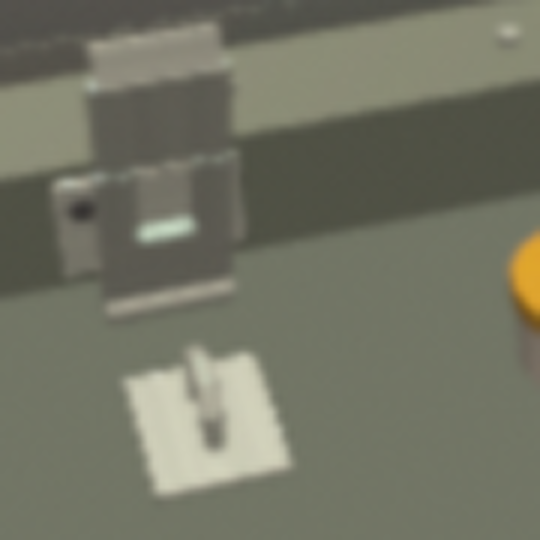

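View pics/top3.png

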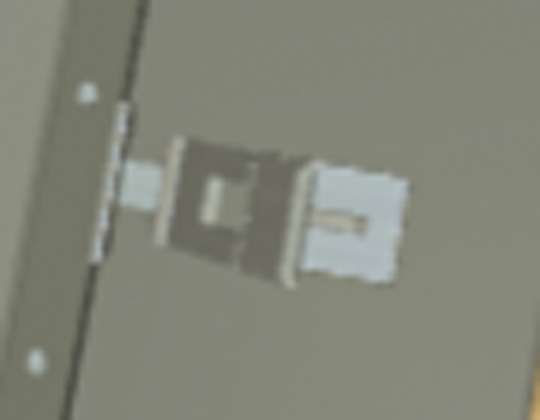

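```bash
cat >> h.py <<'E'
def rel(P,yaw=None):
    o=robot.observe(); from scipy.spatial.transform import Rotation as Ro
    R=Ro.from_euler("xyz",o["tool_rot"]).as_matrix()
    d=R.T@(np.array(P)-o["tool_pos"])*1000
    t=0 if yaw is None else -np.degrees((yaw-o["tool_rot"][2]+np.pi)%(2*np.pi)-np.pi)
    return np.round(d,1),round(float(t),1)
XH=np.array([np.cos(1.36),np.sin(1.36)])
def hs(x,z,y=0): return np.array([.488+x*XH[0]-y*XH[1],-.022+x*XH[1]+y*XH[0],z])
E
python3 - <<'E'
from fit import *
a,b=S(722,133),T(279,72); print("post",tri(*a,*b))
print(rel([.3,.42,.40],1.36),rel([.45,.1,.40],1.36),rel(hs(.01,.4),1.36),rel(hs(.01,.26),1.36))
E
```

```text
post (array([ 0.7168, -0.1527,  0.1836]), np.float64(0.00021125781760952017))
(array([ -89.6,  -16.7, -173.3]), 76.5) (array([-362.9, -240.8, -173.3]), 76.5) (array([-447.5, -324.7, -173.3]), 76.5) (array([-447.5, -324.7,  -33.3]), 76.5)
```

```bash
python3 -m pendant '[[[0,0,-35],0],[[0,0,-70],0],[[0,0,-105],0],[[0,0,-140],0],[[0,0,-173],0],[[-30,-22,-173],7],[[-60,-44,-173],14],[[-90,-66,-173],21],[[-120,-88,-173],28],[[-150,-110,-173],35]]' 0 20
python3 - <<'E'
from h import *
print(rel(hs(.01,.4),1.36),robot.observe()["tool_pos"])
E
```

```text
time: 2.33
tool_pos: [0.3145, 0.3082, 0.3998]
tool_rot: [3.141, 0.0, 2.08]
contact_force: [0.1, 0.0, -0.4]
opening: 0.0298
(array([-3.654e+02, -2.800e+00, -2.000e-01]), 41.2) [0.31453132 0.30824055 0.39984236]
```

```bash
python3 -m pendant '[[[-37,0,0],5],[[-74,0,0],10],[[-111,0,0],15],[[-148,0,0],20],[[-185,-1,0],25],[[-222,-1,0],30],[[-259,-2,0],35],[[-296,-2,0],41],[[-333,-3,0],41],[[-365,-3,0],41]]' 0 20
python3 - <<'E'
from h import *
print(rel(hs(.007,.25),1.36),robot.observe()["qpos"])
for n in("side","top"): cv2.imwrite(f"pics/{n}4.png",robot.read_camera(n)[:,:,::-1])
E
```

```text
time: 3.17
tool_pos: [0.4903, -0.0143, 0.3998]
tool_rot: [3.141, -0.0, 1.362]
contact_force: [0.5, -0.3, 0.6]
opening: 0.0006
(array([ -1. ,  -0.8, 149.8]), 0.1) [-1.85662878e-01  2.02713207e-01  1.24841596e+00  1.12758627e-04
  1.68984978e+00  2.26555318e-02]
```

View pics/side4.png

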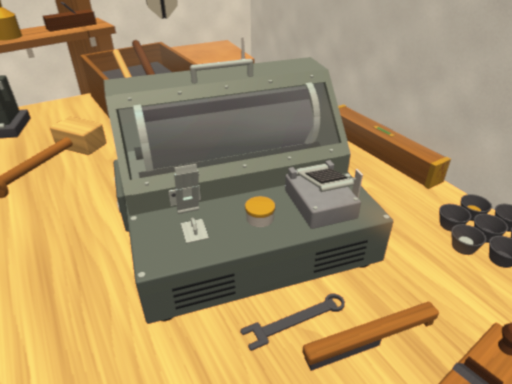

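```bash
python3 -m pendant '[[[-1,-1,35],0],[[-1,-1,70],0],[[-1,-1,105],0],[[-1,-1,140],0],[[-1,-1,170],0],[[-1,-1,192],0],[[-1,-1,200],0],[[-1,-1,200],0]]' 0 20
python3 - <<'E'
from h import *
print(robot.observe()["contact_force"])
# path of TCP
for th in (1.2,1.0,.8,.6,.4,.25,.12,.0,-.03):
    r=.095+.008*(1-max(th,0)/1.2)
    ex=-r*np.cos(th)+.002*np.sin(th)+.0095; z=.111+r*np.sin(th)+.002*np.cos(th)
    print(th,rel(hs(ex,z)))
for n in("side","top"):
    im=robot.read_camera(n); im=im[110:260,110:310] if n=="side" else im[160:310,160:360]
    cv2.imwrite(f"pics/{n}5.png",cv2.resize(im,None,fx=4,fy=4)[:,:,::-1])
E
```

```text
time: 3.93
tool_pos: [0.4886, -0.0159, 0.1972]
tool_rot: [-3.137, 0.001, 1.359]
contact_force: [-0.2, 0.2, 0.2]
opening: 0.0008
[-0.22871445  0.22292858  0.20658205]
1.2 (array([-29.1,   0.7,  -3. ]), 0.0)
1.0 (array([-46.9,   0.7,   4.1]), 0.0)
0.8 (array([-63.2,   0.8,  14.8]), 0.0)
0.6 (array([-77.1,   0.8,  28.7]), 0.0)
0.4 (array([-88.2,   0.9,  45.4]), 0.0)
0.25 (array([-94.2,   1. ,  59.3]), 0.0)
0.12 (array([-97.7,   1.1,  72.1]), 0.0)
0.0 (array([-99.5,   1.1,  84.3]), 0.0)
-0.03 (array([-99.5,   1.1,  87.4]), 0.0)
```

View pics/side5.png

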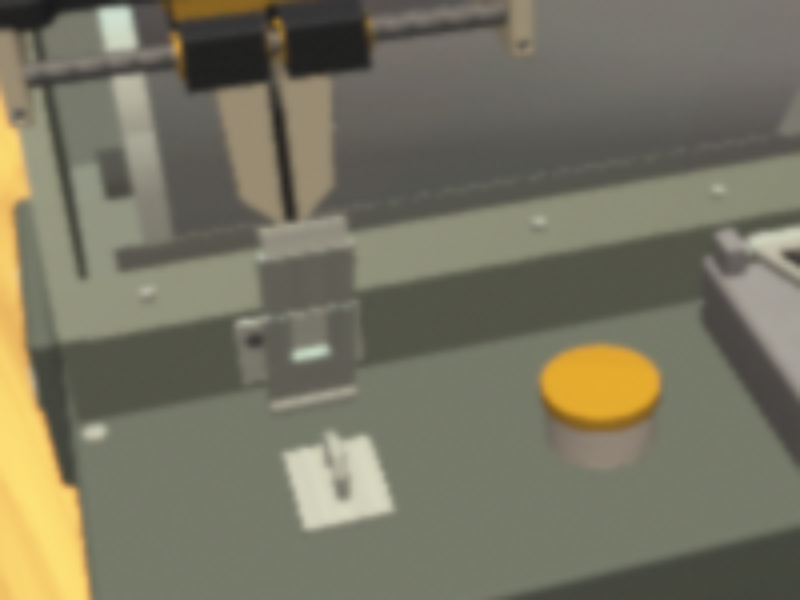

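View pics/top5.png

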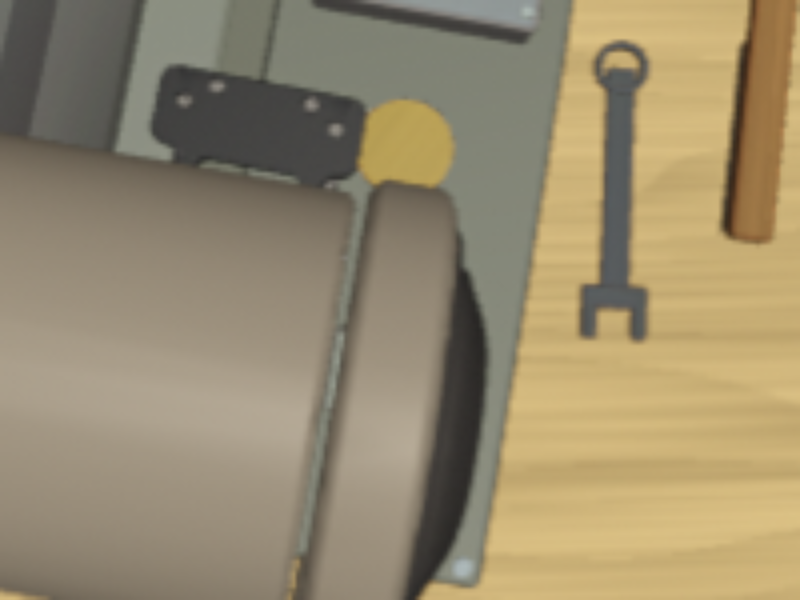

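```bash
python3 -m pendant '[[[-15,1,-2],0],[[-29,1,-2],0],[[-38,1,0],0],[[-47,1,4],0],[[-55,1,9],0],[[-63,1,15],0],[[-70,1,22],0],[[-77,1,29],0]]' 0 20
python3 - <<'E'
from h import *
for th in (.6,.4,.25,.12,.0,-.03):
    r=.095+.008*(1-max(th,0)/1.2)
    ex=-r*np.cos(th)+.002*np.sin(th)+.0095; z=.111+r*np.sin(th)+.002*np.cos(th)
    print(th,rel(hs(ex,z)))
im=robot.read_camera("side")[110:260,110:310]
cv2.imwrite(f"pics/side6.png",cv2.resize(im,None,fx=4,fy=4)[:,:,::-1])
E
```

```text
time: 4.7
tool_pos: [0.475, -0.0925, 0.1701]
tool_rot: [3.141, 0.001, 1.359]
contact_force: [0.4, 0.2, 0.8]
opening: 0.0008
0.6 (array([ 0.5, -2. ,  1.5]), 0.0)
0.4 (array([-10.5,  -2. ,  18.2]), 0.0)
0.25 (array([-16.5,  -2. ,  32.1]), 0.0)
0.12 (array([-20.1,  -2. ,  44.9]), 0.0)
0.0 (array([-21.8,  -2. ,  57.1]), 0.0)
-0.03 (array([-21.9,  -2. ,  60.2]), 0.0)
```

View pics/side6.png

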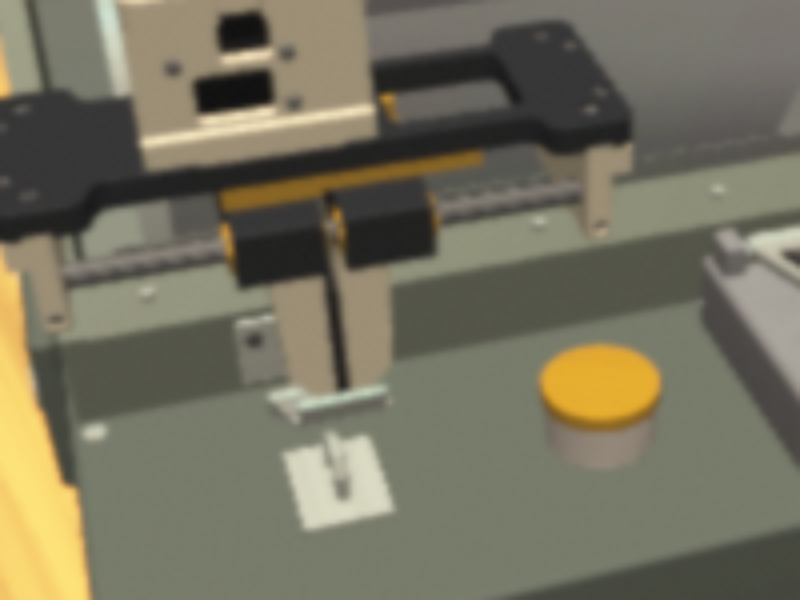

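```bash
python3 -m pendant '[[[-4,-2,9],0],[[-8,-2,17],0],[[-12,-2,25],0],[[-15,-2,32],0],[[-18,-2,39],0],[[-20,-2,46],0],[[-21,-2,51],0],[[-21,-2,55],0],[[-21,-2,57],0],[[-21,-2,58],0]]' 0 20
python3 - <<'E'
from h import *
o=robot.observe(); print(o["tool_pos"],o["contact_force"], rel(hs(-.0935,.113)))
im=robot.read_camera("side")[110:260,110:310]
cv2.imwrite(f"pics/side7.png",cv2.resize(im,None,fx=4,fy=4)[:,:,::-1])
E
```

```text
time: 5.58
tool_pos: [0.4678, -0.1136, 0.1125]
tool_rot: [-3.141, 0.002, 1.359]
contact_force: [-8.6, 0.8, 27.3]
opening: 0.0004
[ 0.46777599 -0.11357403  0.11254477] [-8.58120636  0.77755116 27.345119  ] (array([ 0.3,  0.6, -0.5]), 0.0)
```

View pics/side7.png

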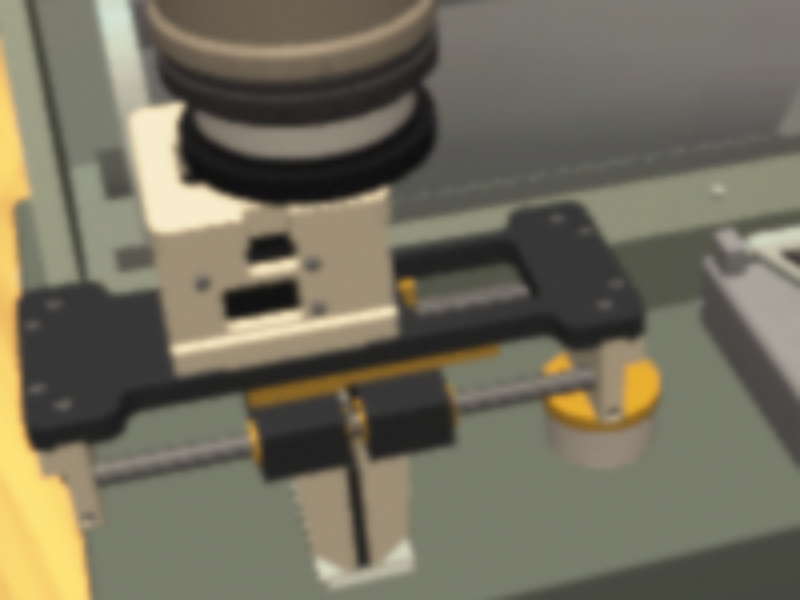

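```bash
python3 -m pendant '[[[0,0,-10],0],[[0,0,-30],0],[[0,0,-65],0],[[0,0,-100],0],[[0,0,-130],0],[[0,30,-140],0],[[0,65,-140],0],[[0,100,-140],0],[[0,120,-140],0],[[0,120,-140],0]]' 0 20
python3 - <<'E'
from h import *
for n in("side","top"):
    im=robot.read_camera(n)
    cv2.imwrite(f"pics/{n}8.png",im[:,:,::-1]); im=im[150:270,120:280] if n=="side" else im[90:310,190:320]
    f=5 if n=="side" else 2.7
    cv2.imwrite(f"pics/{n}8c.png",cv2.resize(im,None,fx=f,fy=f,interpolation=cv2.INTER_CUBIC)[:,:,::-1])
print(proj("side",[hs(-.112,.111,.017),hs(-.112,.111,-.017)]))
E
```

```text
time: 6.47
tool_pos: [0.5881, -0.1391, 0.2513]
tool_rot: [-3.142, 0.002, 1.36]
contact_force: [-1.1, 1.8, -0.5]
opening: 0.0006
[[189.9773545  258.99563997]
 [214.07988799 253.60847969]]
```

View pics/side8c.png

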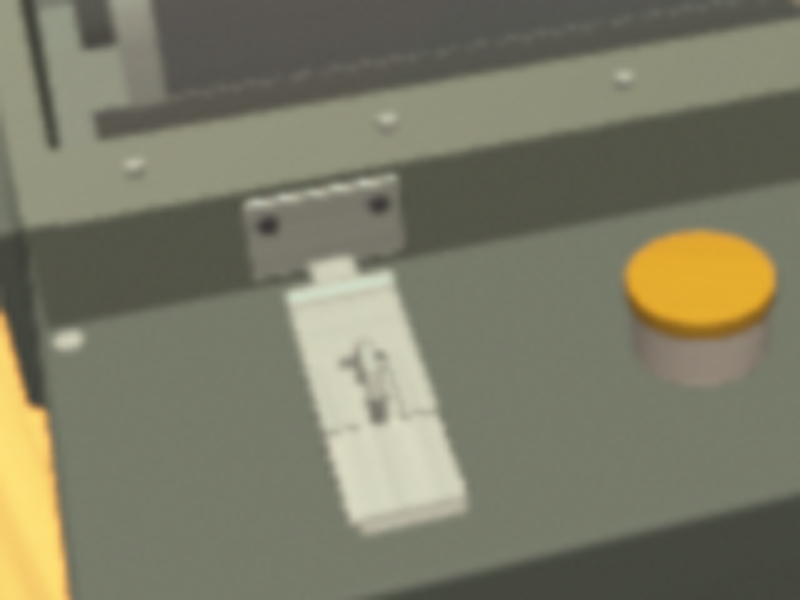

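View pics/side8.png

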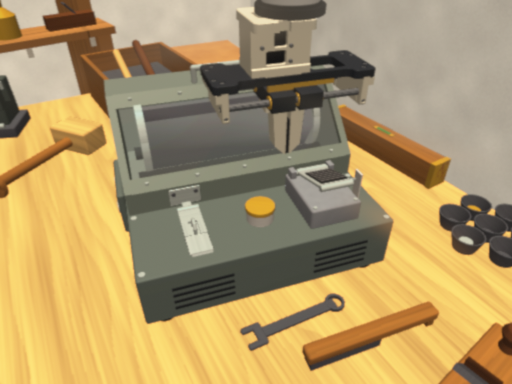

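View pics/top8.png

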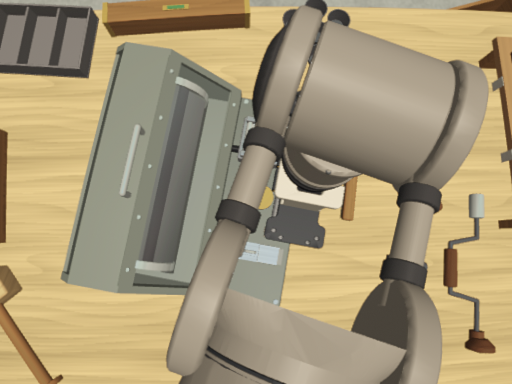

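```bash
python3 - <<'E'
from h import *
a=cv2.imread("pics/side0.png")[155:230,280:370]; b=cv2.imread("pics/top0.png")[105:175,225:315]
cv2.imwrite("pics/s9.png",cv2.resize(a,None,fx=8,fy=8,interpolation=cv2.INTER_CUBIC)); cv2.imwrite("pics/t9.png",cv2.resize(b,None,fx=8,fy=8,interpolation=cv2.INTER_CUBIC))
E
```

```text
(no output)
```

View pics/s9.png

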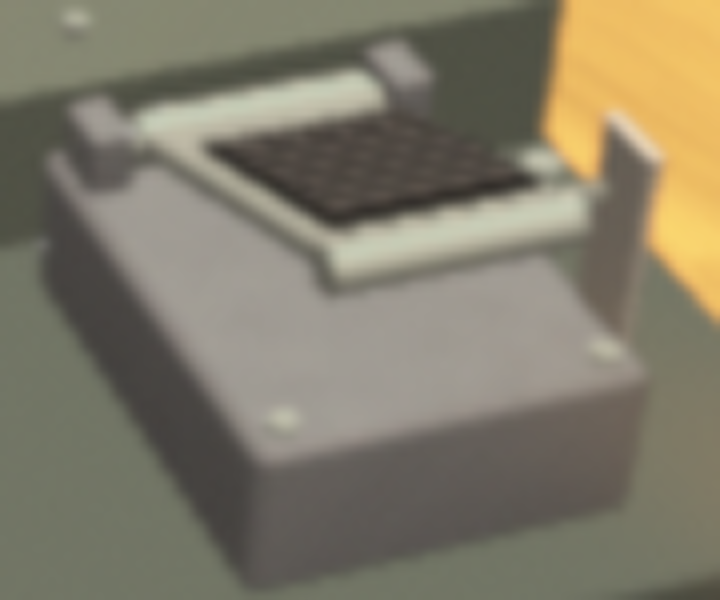

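View pics/t9.png

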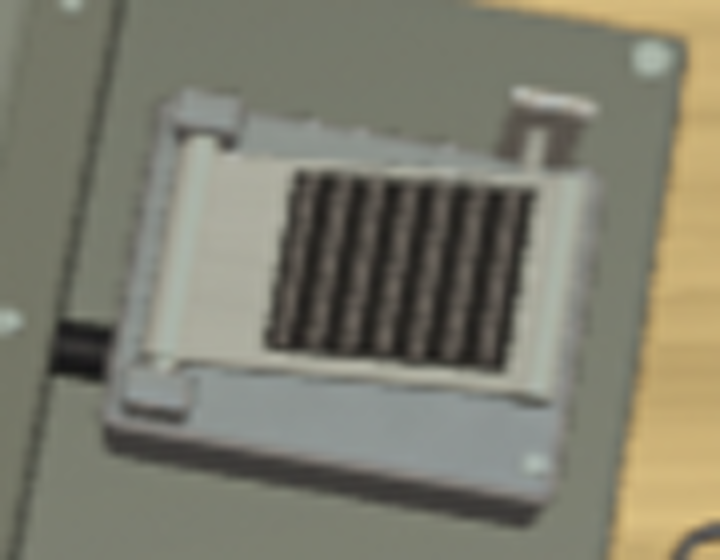

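```bash
python3 - <<'E'
from fit import *
s=lambda x,y:("side",(280+(x-3.5)/8,155+(y-3.5)/8)); t=lambda x,y:("top",(225+(x-3.5)/8,105+(y-3.5)/8))
l=.088; pd=lambda r,w,a=.3,h=0:(-r*np.cos(a)+h*np.sin(a),w,.042+r*np.sin(a)+h*np.cos(a))
o=[(s(262,462),(-.105,.042,.036)),(s(645,378),(-.105,-.042,.036)),(s(252,587),(-.105,.042,0)),(s(622,508),(-.105,-.042,0)),
(t(552,497),(-.105,.042,.036)),(t(110,425),(.005,.042,.036)),(t(185,255),(0,0,.046)),(s(48,155),(.005,.042,.036)),
(t(597,172),pd(l,-.026)),(t(548,403),pd(l,.026)),(s(338,270),pd(l,.026)),(s(590,215),pd(l,-.026))]
def rc(p): return np.array([proj(n,tf(p,P))[0]-uv for (n,uv),P in o]).ravel()
c=least_squares(rc,[.69,-.066,1.36],loss="soft_l1"); print(c.x); print(rc(c.x).reshape(-1,2))
for a in(.3,.15): print(tf(c.x,pd(.07,0,a)))
# tread center
for k in ((s(375,165),t(402,270)),): print("tread ctr",tri(*k[0],*k[1]))
E
```

```text
[ 0.693  -0.0663  1.366 ]
[[ 0.6988  1.0252]
 [ 3.5228  0.5894]
 [ 0.0511  3.8553]
 [ 2.861   2.5404]
 [ 2.5505  1.6535]
 [ 0.4786 -0.0554]
 [-2.1498 -1.01  ]
 [ 0.0607 -0.0056]
 [-5.7121  0.7767]
 [-4.3279 -0.8342]
 [-3.0125 -2.6425]
 [-2.8923 -2.0119]]
[ 0.6794 -0.1318  0.1677]
[ 0.6789 -0.1341  0.1575]
tread ctr (array([ 0.6825, -0.12  ,  0.1672]), np.float64(0.0012954207233155043))
```

```bash
python3 - <<'E'
from fit import *
s=lambda x,y:("side",(280+(x-3.5)/8,155+(y-3.5)/8)); t=lambda x,y:("top",(225+(x-3.5)/8,105+(y-3.5)/8))
l=.088; pd=lambda r,w,a=.3,h=0:(-r*np.cos(a)+h*np.sin(a),w,.042+r*np.sin(a)+h*np.cos(a))
B=[(s(262,462),(-.105,.042,.036)),(s(645,378),(-.105,-.042,.036)),(s(252,587),(-.105,.042,0)),(s(622,508),(-.105,-.042,0)),
(t(552,497),(-.105,.042,.036)),(t(110,425),(.005,.042,.036)),(s(48,155),(.005,.042,.036))]
Q=[(t(185,255),(0,0,.046)),(t(597,172),pd(l,-.026)),(t(548,403),pd(l,.026)),(s(338,270),pd(l,.026)),(s(590,215),pd(l,-.026))]
def rc(p):
    return np.array([proj(n,tf(p,P))[0]-uv for (n,uv),P in B]+[proj(n,tf(p,np.array(P)+[p[3],0,p[4]]))[0]-uv for (n,uv),P in Q]+[[p[4]*300,(p[2]-1.36)*30]]).ravel()
c=least_squares(rc,[.69,-.066,1.36,0,0],loss="soft_l1"); print(c.x); print(rc(c.x).reshape(-1,2))
for a in(.3,.15,0): print(tf(c.x,np.array(pd(.07,0,a))+[c.x[3],0,0]))
E
```

```text
[ 0.6934 -0.0619  1.3775 -0.012   0.0008]
[[ 0.0707 -0.6534]
 [ 2.3296 -1.3389]
 [-0.5456  2.14  ]
 [ 1.7292  0.5653]
 [ 0.5985  0.8898]
 [-1.5867 -0.1686]
 [-1.0639 -1.1608]
 [ 1.8484 -0.2273]
 [-1.6196  1.05  ]
 [ 0.1394 -0.4702]
 [-0.2058 -0.1728]
 [-0.0097  0.1194]
 [ 0.2421  0.5259]]
[ 0.6783 -0.1394  0.1677]
[ 0.6778 -0.1417  0.1575]
[ 0.6777 -0.1424  0.147 ]
```

```bash
python3 - <<'E'
from h import *
print(rel([.680,-.131,.251],1.37),rel([.680,-.131,.185],1.37))
E
```

```text
(array([27. , 91.3,  0.4]), -0.6) (array([27.1, 91.4, 66.4]), -0.6)
```

```bash
python3 -m pendant '[[[9,30,0],-1],[[18,60,0],-1],[[27,91,0],-1],[[27,91,25],-1],[[27,91,45],-1],[[27,91,60],-1],[[27,91,68],-1],[[27,91,68],-1],[[27,91,68],-1]]' 0 20
python3 - <<'E'
from h import *
print(robot.observe()["contact_force"],rel([.680,-.131,.185],1.37))
im=robot.read_camera("side")[90:240,230:430]
cv2.imwrite(f"pics/side10.png",cv2.resize(im,None,fx=4,fy=4)[:,:,::-1])
E
```

```text
time: 7.32
tool_pos: [0.6792, -0.131, 0.1842]
tool_rot: [-3.139, 0.002, 1.377]
contact_force: [0.7, 0.9, 0.7]
opening: 0.0006
[0.67200033 0.94324654 0.69713992] (array([ 0.1,  0.8, -0.8]), 0.4)
```

View pics/side10.png

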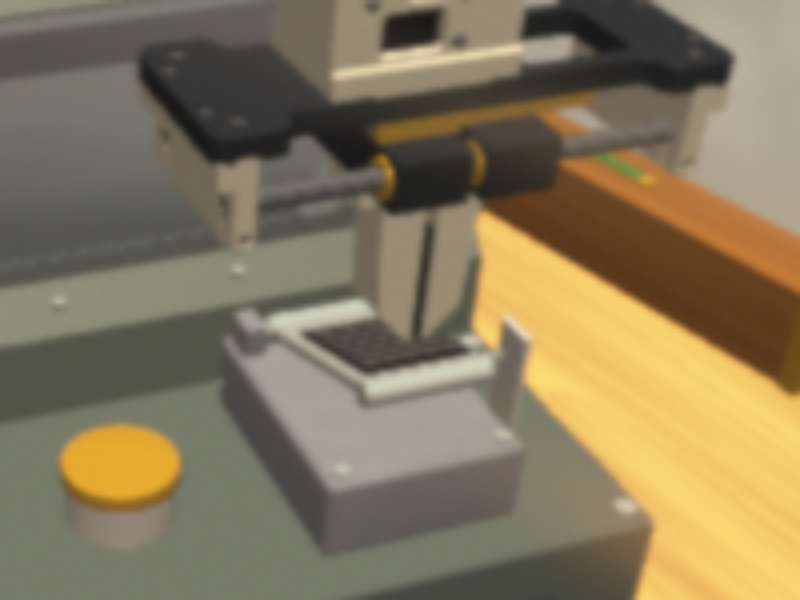

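```bash
for r in 1; do python3 -m pendant '[[[0,0,4],0],[[0,0,8],0],[[0,0,8],0],[[0,0,8],0]]' 0 20; done
```

```text
time: 7.7
tool_pos: [0.6796, -0.1312, 0.177]
tool_rot: [-3.141, 0.002, 1.377]
contact_force: [-0.2, 0.2, -0.9]
opening: 0.0003
```

```bash
python3 -m pendant '[[[0,0,2],0],[[0,0,2],0],[[0,0,2],0]]' 0 20; python3 -m pendant '[[[0,0,2],0],[[0,0,2],0],[[0,0,2],0]]' 0 20
```

```text
time: 7.95
tool_pos: [0.6798, -0.1314, 0.1758]
tool_rot: [3.141, 0.002, 1.377]
contact_force: [-0.2, -0.1, 3.9]
opening: 0.0004
time: 8.2
tool_pos: [0.6799, -0.1317, 0.1742]
tool_rot: [3.14, 0.003, 1.377]
contact_force: [-2.2, -1.7, 4.5]
opening: 0.0001
```

```bash
python3 -m pendant '[[[0,0,3],0],[[0,0,3],0],[[0,0,3],0]]' 0 20; python3 -m pendant '[[[0,0,3],0],[[0,0,3],0],[[0,0,3],0]]' 0 20;  python3 -m pendant '[[[0,0,2],0],[[0,0,2],0],[[0,0,2],0],[[0,0,2],0]]' 0 20
```

```text
time: 8.45
tool_pos: [0.6801, -0.1321, 0.1716]
tool_rot: [3.139, 0.003, 1.377]
contact_force: [-0.2, -1.5, 6.0]
opening: 0.0003
time: 8.7
tool_pos: [0.6802, -0.1327, 0.1693]
tool_rot: [3.138, 0.004, 1.376]
contact_force: [-2.2, -1.4, 7.3]
opening: 0.0003
time: 9.03
tool_pos: [0.6802, -0.133, 0.1682]
tool_rot: [3.138, 0.005, 1.376]
contact_force: [-2.4, -1.0, 7.1]
opening: 0.0008
```

```bash
python3 -m pendant '[[[0,0,3],0],[[0,0,3],0],[[0,0,3],0],[[0,0,3],0]]' 0 20;  python3 -m pendant '[[[0,0,1.5],0],[[0,0,1.5],0],[[0,0,1.5],0],[[0,0,1.5],0]]' 0 20
python3 - <<'E'
from h import *
F=[]
for i in range(6):
    im=robot.read_camera("side"); F.append(robot.observe()["contact_force"])
print(np.mean(F,0),robot.observe()["tool_pos"])
cv2.imwrite("pics/side11f.png",im[:,:,::-1])
a=im[155:230,280:370]
cv2.imwrite(f"pics/side11.png",cv2.resize(a,None,fx=8,fy=8,interpolation=cv2.INTER_CUBIC)[:,:,::-1])
E
```

```text
time: 9.37
tool_pos: [0.6801, -0.1336, 0.1662]
tool_rot: [3.137, 0.005, 1.376]
contact_force: [-4.2, -2.0, 8.3]
opening: 0.0004
time: 9.7
tool_pos: [0.6801, -0.1338, 0.1656]
tool_rot: [3.136, 0.006, 1.376]
contact_force: [-2.8, -0.2, 8.0]
opening: 0.0003
[-3.13319766 -0.90482159  8.30112058] [ 0.68003946 -0.13376035  0.16567148]
```

View pics/side11.png

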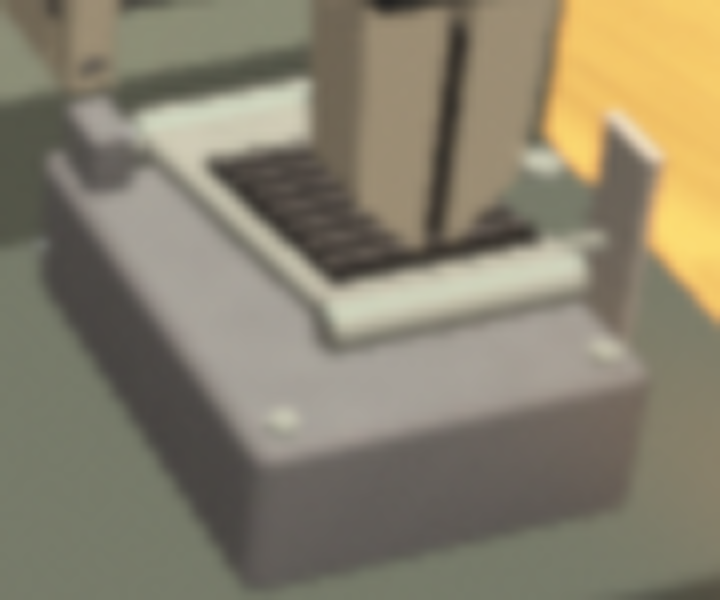

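```bash
python3 - <<'E'
from fit import *
c=[.6934,-.0619,1.3775]
for r,h in((.088,0),):
  for a in(.3,.2,.15,.1,0): print(a,(proj("side",tf(c,(-.012-r*np.cos(a),.026,.042+r*np.sin(a))))[0]-[280,155])*8+3.5)
# sub-pixel vertical shift of the front bar left part via matching
A=cv2.imread("pics/side0.png",0);B=cv2.imread("pics/side11f.png",0)
for (x0,x1,y0,y1) in ((318,334,182,194),(320,350,181,193)):
    T=cv2.resize(A[y0:y1,x0:x1],None,fx=8,fy=8,interpolation=cv2.INTER_CUBIC)
    W=cv2.resize(B[y0-4:y1+20,x0-6:x1+6],None,fx=8,fy=8,interpolation=cv2.INTER_CUBIC)
    m=cv2.matchTemplate(W,T,cv2.TM_CCOEFF_NORMED); print(cv2.minMaxLoc(m)[1],np.array(cv2.minMaxLoc(m)[3])-[48,32])
E
```

```text
0.3 [335.5819 272.0731]
0.2 [336.5474 316.6174]
0.15 [336.2107 338.0139]
0.1 [335.3358 358.7356]
0 [332.0085 397.9059]
0.9737118482589722 [ 1 55]
0.9854663610458374 [ 1 56]
```

```bash
python3 -m pendant '[[[0,0,2.5],0],[[0,0,2.5],0],[[0,0,2.5],0],[[0,0,2.5],0]]' 0 20
cat > ck.py <<'E'
from h import *
import sys
F=[]
for i in range(6):
    im=robot.read_camera("side"); F.append(robot.observe()["contact_force"])
print(np.mean(F,0),robot.observe()["tool_pos"])
n=sys.argv[1]; cv2.imwrite(f"pics/{n}.png",im[:,:,::-1])
A=cv2.imread("pics/side0.png",0);B=cv2.imread(f"pics/{n}.png",0)
for (x0,x1,y0,y1) in ((318,334,182,194),(320,350,181,193)):
    T=cv2.resize(A[y0:y1,x0:x1],None,fx=8,fy=8,interpolation=cv2.INTER_CUBIC)
    W=cv2.resize(B[y0-4:y1+20,x0-6:x1+6],None,fx=8,fy=8,interpolation=cv2.INTER_CUBIC)
    m=cv2.matchTemplate(W,T,cv2.TM_CCOEFF_NORMED); k=np.array(cv2.minMaxLoc(m)[3])-[48,32]
    print(k, np.interp(k[1],[0,44.5,66,86.7,125.8],[0,.1,.15,.2,.3]))
E
python3 ck.py side12
```

```text
time: 10.33
tool_pos: [0.68, -0.1341, 0.1643]
tool_rot: [3.136, 0.006, 1.376]
contact_force: [-3.8, -0.2, 8.9]
opening: 0.0004
[-3.18948382 -0.86279958  8.46444063] [ 0.67996721 -0.13408472  0.16428111]
[ 1 63] 0.14302325581395348
[ 0 63] 0.14302325581395348
```

```bash
python3 -m pendant '[[[0,0,1.7],0],[[0,0,1.7],0],[[0,0,1.7],0],[[0,0,1.7],0]]' 0 20
python3 ck.py side13; python3 - <<'E'
from h import *
a=cv2.imread("pics/side12.png").astype(int);b=cv2.imread("pics/side13.png").astype(int)
c=np.abs(a-b).max(2); print("barrel diff",c[95:165,145:270].max(),(c[95:165,145:270]>8).sum())
cv2.imwrite("pics/d.png",np.hstack([cv2.imread("pics/side13.png")[90:270,110:360]])[...])
im=cv2.imread("pics/side13.png")[90:270,110:360]; cv2.imwrite("pics/side13c.png",cv2.resize(im,None,fx=3,fy=3))
E
```

```text
time: 10.97
tool_pos: [0.68, -0.1342, 0.1638]
tool_rot: [3.135, 0.007, 1.376]
contact_force: [-3.4, -0.2, 8.7]
opening: 0.0003
[-3.41292051 -0.43825074  8.60714164] [ 0.6799557  -0.13422091  0.16377405]
[ 2 65] 0.14767441860465116
[ 2 65] 0.14767441860465116
barrel diff 20 13
```

View pics/side13c.png

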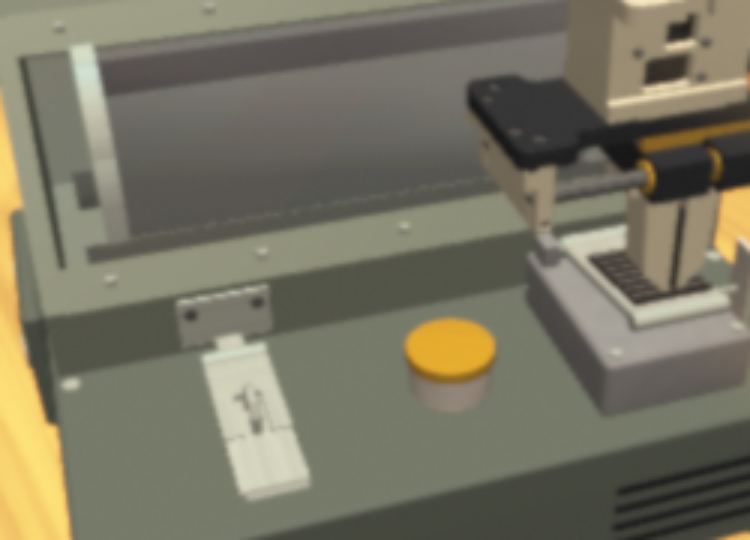

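```bash
python3 ck.py side14; python3 -c "
from cell import robot
print(robot.hand_in(), robot.observe()['time'])"
```

```text
[-3.54030076 -0.26977069  8.50540082] [ 0.67995764 -0.13420634  0.16376037]
[ 2 65] 0.14767441860465116
[ 2 65] 0.14767441860465116
the job is handed in; nothing more can be done
the job is handed in; nothing more can be done
```

I folded the hasp strap flat first, then pressed the paddle to its half-way step and handed in while still holding it. I never pushed it through to the bottom.

- **Hasp:** The strap took a 27 N press at 112.5 mm up, against 113 mm expected for flat. The picture shows the staple through its slot. The strap's end corners appear about 2.5 pixels from where my model puts them; I took that as a small error in my hinge position.
- **Paddle:** It held steady at about 0.148 rad by the side picture, with about 8.5 N on it, which suggests about 0.135 to 0.14. Half-way is 0.15 rad and about 9 N, so it may be slightly short of exact centre.
- **Barrel:** I could not confirm by sight that it is turning, because it is nearly featureless in the pictures.
- **Everything else:** The tin is on the deck where it stood, and I never moved near the wrench or brush. The job took about 11 to 12 s of the 45 s.

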